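# Load the middle-length turning blank into the spring clamp

### The job

Three square wooden turning blanks of different length lie on the bench. Load the middle-length one into the spring clamp: push the sprung jaw back with the blank's end, lower the blank flat onto the clamp's bed between the jaw and the low fence, and let go, so that the jaw holds it lengthwise against the fence.

Things in the scene. Friction and masses are not known exactly. Their poses are not given: they have to be found in the camera images.
- blank_center (a point): Centre of the middle-length blank: a loose pale wood bar of square section, 90 x 40 x 40 mm, about 95 g, lying on the bench (centre 20 mm up). x runs along its length, z is up. Grasp it across its 40 mm width. Two like bars, 140 and 50 mm long, lie near it in any order and are not wanted.
- clamp_seat (a point): Point on the clamp's bed under the middle of a seated blank, whose centre lies 20 mm above it, length along x. Fixed wooden jig; bed 240 x 110 mm, top 12 mm over the bench, no side walls. x points from fence to jaw (the way the jaw is pressed), z up. Low fence: inner face at x = -45 mm, 18 mm thick, top 18 mm above the bed. Jaw at rest: face at x = +20 mm. Spring block from x = +95 mm, 48 mm high.
- jaw_face (a point): Middle of the top edge of the sprung jaw's face towards the fence; travels with the jaw, axes as the clamp's. The jaw is an upright wooden plate 100 mm wide, 16 mm thick, its top 54 mm above the bed, 36 mm higher than the fence, so a blank held just above the fence still meets the jaw.
- jaw (a joint): Travel of the jaw, m: 0 at rest (gap to the fence 65 mm), grows as it is pressed back along +x, 0.050 at its stop, 0.025 with a 90 mm blank seated. The spring closes it at once when let go: 2 N at rest, 3 N at 0.025, 4 N at the stop, plus mild damping.
Things that resemble listed ones, but are neither listed nor needed, are in the scene too. What is shaped like the part that bears blank_center but blue or turquoise is not meant.

How it is judged (in metres and radians):
At the end, for the whole second after the job is handed in: The middle-length blank lies flat on the clamp's bed (centre 14 to 26 mm above it), lengthwise along the clamp within 10 degrees, its centre within 10 mm of the seat along x and 25 mm along y, with the sprung jaw closed on it (jaw at 18 to 33 mm) (x of blank_center in the frame of clamp_seat between -0.01 and 0.01 m and y of blank_center in the frame of clamp_seat between -0.025 and 0.025 m and z of blank_center in the frame of clamp_seat between 0.014 and 0.026 m and angle between the x axis of blank_center and the x axis of clamp_seat, either way round below 0.175 rad and value of joint jaw between 0.018 and 0.033 m); the robot touches nothing.
It also fails if it takes over 35 s, if anything falls off the work surface, if the arm or the gripper's body presses on something with over 40 N, if the wrist force passes 120 N, or if a joint passes its speed limit or range.

### The arm

A 6-joint arm with a two-finger parallel gripper is mounted at the origin on the work surface. World frame = base frame: x ahead of the robot, y to its left, z up, the work surface at z = 0. Lengths are in mm, angles in rad, forces in N, time in s.
With the tool pointing down it reaches from about 325 to 875 mm from the base axis. Payload 4.4 kg.
Tool frame: the origin (TCP) lies on the centre line of the jaws, within the pads' length; the fingertips stand ahead of it and the grasp point (between the pads) lies 6 mm ahead of it (ctrl.tcp_to_tips is the z of the fingertips in the tool frame, in mm); z points along the fingers, y is the line along which they close (so a half turn about z gives the same grasp; the last joint's range is limited). The gripper opens to 85 mm and grips with 20 to 120 N. Pads are 22 mm wide; open, the fingers measure 114 mm over their backs; the gripper's body (76 mm by 85 mm) begins 54 mm behind the grasp point. The pads swing forward as they close: fully open they stand 13 mm farther back than shut.
Start: joints at [-1.321, 0.207, 1.542, -0, 1.393, -0.15], TCP at [224.327, -529.438, 256.282] pointing down, gripper open.
Joint ranges: [-2.73, 2.73], [-0.86, 2.22], [0.23, 2.46], [-1.11, 4.25], [0.08, 2.63], [-2.82, 2.82]. Speed limits (rad/s): [2.79, 2.79, 3.14, 3.14, 3.14, 3.14].

### API

Orientations are given as a 3x3 rotation matrix whose columns are the frame's x, y, z axes.
In Python, from plant import ctrl, sensors, optics gives the robot as it stands. Calls block until the motion is done:
- ctrl.move_ptp(position, orientation): joint-space move of the TCP to a pose.
- ctrl.move_l(position, rot=None, vel=150, threshold=None): straight line of the TCP; rot=None keeps the orientation; vel is the mean speed in mm/s. With threshold (N) it stops when the force on the tool has changed by that much, and returns True; else False.
- ctrl.set_joints(angles): joint-space move.
- ctrl.gripper_to(opening, force=None): finger opening in mm; force is the grip in N (None keeps the last); returns when the fingers have stopped.
- ctrl.hold(seconds).
- ctrl.solve_ik(position, orientation): joint angles nearest the present ones, or None.
- sensors.read_state(): the state.
- optics.grab_frame(name): name is "side" or "top" or "wrist"; returns (picture, depth): 384x512x3 uint8, red, green, blue; 384x512 float32, mm along the optical axis (not along the pixel's ray), 0 where there is no reading.
- optics.camera_params(name): a dict with "mtx" (3x3 intrinsics, pixels), "k1" (the pictures are not rectified: a ray, as slopes to the right and down, at radius r is drawn at 1 + k1 r^2 times it, then the intrinsics apply), "R" (3x3) and "t" (3): a world point X has camera coordinates R X + t; the wrist camera has in their place "T_tool_cam" (4x4, takes a point from camera to tool coordinates, whose origin is the TCP and whose axes are the flange's). Camera axes: x right, y down, z forward; pixel columns grow to the right and rows downward; lengths in mm; the calibration is good to about 2 mm. A picture is of the moment at which its call begins: read the wrist's pose just before it. camera_params takes no time and is no camera call.
A pose or a line that the arm cannot do raises ctrl.MotionError and nothing moves.
- ctrl.finish_job(): hands the job in; it is judged then, once.
The state is a dict: "t": time; "q": joint angles; "qvel": joint speeds; "tau": joint torques, N m; "eef_pos": TCP position; "eef_rot": TCP orientation; "force": force on the tool from outside, world axes, zero at the start; "wrist_torque": the same for the moment, N m; "grip_width": finger opening in mm; "grasp_force": force on a finger pad.
Only numpy, scipy, OpenCV 4.12 (cv2) and the standard library are available. Lean on these libraries where they do the work, as an engineer would, in place of code of your own. Each camera call takes 0.05 s, during which the arm holds its last target. There are 200 camera calls.

## Working session

There is one attempt and no reset: what is moved stays moved. The work goes in short steps, each a Python script; the robot and the scene stay as the last script left them, time stands still between calls to the robot, and variables do not carry over. Pictures are saved under pics/ and viewed, at most 10 in all, crops included, and the job is handed in when it is done.

```bash
mkdir -p pics; ls
cat > h.py <<'E'
import numpy as np, cv2
from plant import ctrl, sensors, optics
def cloud(name):
    s=sensors.read_state(); im,d=optics.grab_frame(name); p=optics.camera_params(name)
    K=np.array(p["mtx"]); h,w=d.shape
    u,v=np.meshgrid(np.arange(w,dtype=float),np.arange(h,dtype=float))
    x=(u-K[0,2])/K[0,0]; y=(v-K[1,2])/K[1,1]
    xu,yu=x.copy(),y.copy()
    for _ in range(8):
        f=1+p["k1"]*(xu**2+yu**2); xu,yu=x/f,y/f
    P=np.stack([xu*d,yu*d,d],-1)
    if "R" in p: W=(P-np.array(p["t"]))@np.array(p["R"])
    else:
        T=np.array(p["T_tool_cam"]); W=(P@T[:3,:3].T+T[:3,3])@np.array(s["eef_rot"]).T+np.array(s["eef_pos"])
    return im,d,W
E
python3 - <<'E'
from h import *
for n in("top","side"):
    im,d,W=cloud(n); np.savez(n,im=im,d=d,W=W); cv2.imwrite(f"pics/{n}.png",im[...,::-1]); print(n,(d==0).mean(),sensors.read_state()["t"])
E
```

```text
pics
top 0.0038655598958333335 0.05
side 0.004023234049479167 0.1
```

View pics/top.png

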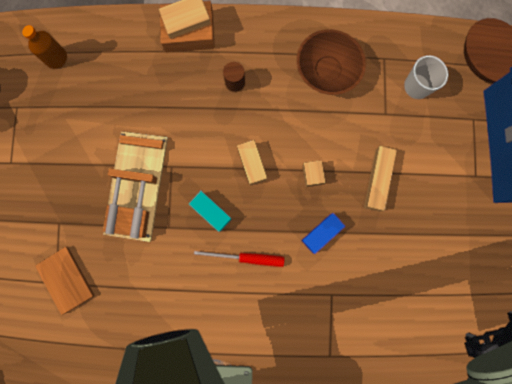

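View pics/side.png

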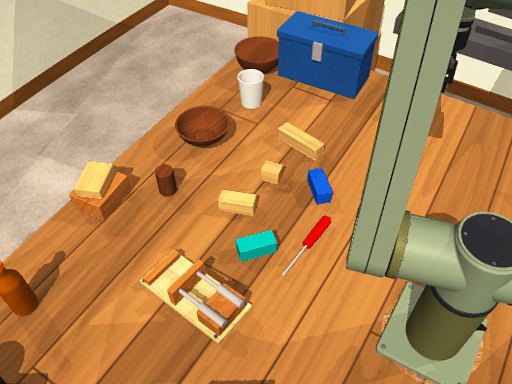

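The top view shows the pale blanks at about (252,162) middle, (314,173) short and (382,178) long. The clamp is at (137,187), with its fence at (143,140), jaw at (131,175) and spring block at (130,220). Next I'll measure them using depth and masks.

```bash
cat > m.py <<'E'
from h import *
def box(W,m):
    return cv2.minAreaRect(W[m][:,:2].astype(np.float32))
if __name__=="__main__":
  for n in("top","side"):
    f=np.load(n+".npz"); im,W,d=f["im"],f["W"],f["d"]
    z=W[...,2]; hsv=cv2.cvtColor(im,cv2.COLOR_RGB2HSV)
    print(n,"hsv blank,bed,fence",[hsv[r,c] for r,c in((162,252),(160,130),(140,143))] if n=="top" else "")
    m=((z>33)&(z<46)&(d>0)).astype(np.uint8)
    N,L,S,C=cv2.connectedComponentsWithStats(m,connectivity=4)
    for i in range(1,N):
        if S[i,4]>60: 
            k=L==i; r=box(W,k); print("blk",C[i].round(),S[i,4],np.round(r[0]),np.round(r[1]),round(r[2],1),"z",np.median(z[k]).round(1),"mean",W[k].mean(0).round(1),"hue",np.median(hsv[k],0))
    if n=="top":
        roi=np.zeros_like(m,bool); roi[120:250,95:180]=1
        for a,b,name in((6,20,"bed"),(24,38,"fence"),(57,75,"jaw"),(40,56,"mid")):
            k=roi&(z>a)&(z<b)&(d>0); mm=k.astype(np.uint8)
            N,L,S,C=cv2.connectedComponentsWithStats(mm,connectivity=4)
            for i in range(1,N):
                if S[i,4]>40: k=L==i; r=box(W,k); print(name,C[i].round(),S[i,4],np.round(r[0],1),np.round(r[1],1),round(r[2],1),"z",np.median(z[k]).round(1),cv2.boxPoints(r).round().tolist())
E
python3 m.py; python3 -c "
from h import *
p=optics.camera_params('top');print(p)"
```

```text
top hsv blank,bed,fence [array([ 19, 132, 223], dtype=uint8), array([ 20, 114, 222], dtype=uint8), array([ 13, 185, 193], dtype=uint8)]
blk [332.  59.] 623 [ 782. -255.] [130. 132.] 52.8 z 37.8 mean [ 795.3 -260.1   38.6] hue [ 10. 183.  82.]
blk [197.  43.] 78 [822.  55.] [ 7. 80.] 9.3 z 39.6 mean [822.6  52.   39.6] hue [ 12. 183.  89.]
blk [57. 58.] 70 [791. 390.] [22. 54.] 53.6 z 39.1 mean [788.8 390.5  39.5] hue [ 13.  237.5  64. ]
blk [474.  70.] 67 [ 791. -608.] [82. 15.] 44.0 z 40.1 mean [ 791.6 -606.4   39.4] hue [ 11. 179.  50.]
blk [429.  75.] 82 [ 768. -487.] [61. 23.] 43.2 z 38.1 mean [ 769.1 -490.1   38.8] hue [ 16.  34. 143.]
blk [495. 145.] 309 [ 616. -651.] [277.   6.] 2.8 z 39.6 mean [ 609.6 -651.3   39.5] hue [107. 192.  76.]
blk [251. 162.] 746 [549. -82.] [91. 40.] 20.0 z 40.9 mean [548.6 -82.5  41. ] hue [ 18. 135. 223.]
blk [381. 178.] 1130 [ 523. -372.] [ 42. 142.] 79.1 z 41.0 mean [ 521.8 -371.    40.9] hue [ 16. 145. 220.]
blk [314. 173.] 420 [ 529. -221.] [50. 41.] 9.3 z 40.9 mean [ 528.1 -220.2   40.9] hue [ 16. 145. 222.]
blk [209. 211.] 769 [438.   6.] [
[... 2952 characters left out ...]
]
blk [255. 241.] 600 [437.   8.] [90. 44.] 50.9 z 39.3 mean [437.1   9.7  39.1] hue [ 87. 255. 217.]
blk [ 23. 304.] 92 [784. 421.] [56. 21.] 61.9 z 40.0 mean [780.3 419.2  39.7] hue [ 12.  255.  121.5]
blk [426. 345.] 175 [ 5. 44.] [ 40. 113.] 82.1 z 39.9 mean [ 6.5 51.  39.6] hue [ 27. 129.  89.]
{'mtx': array([[482.33752753,   0.        , 261.61045338],
       [  0.        , 482.33752753, 191.20377576],
       [  0.        ,   0.        ,   1.        ]]), 'k1': -0.2087488250654233, 'R': array([[ 0.02787287, -0.99958128,  0.0077695 ],
       [-0.99372984, -0.02854995, -0.10810136],
       [ 0.10827792, -0.00470769, -0.99410952]]), 't': array([-120.51448097,  482.35990067, 1035.79024748])}
```

```bash
cat >> h.py <<'E'
def rot(deg,flip=False):
    a=np.radians(deg+180*flip); c,s=np.cos(a),np.sin(a)
    return np.array([[c,s,0],[s,-c,0],[0,0,-1.]])
B=np.array([549,-81.5]); SEAT=np.array([536.5,175.9]); PH=-6.2
XC=np.array([-np.cos(np.radians(PH)),-np.sin(np.radians(PH))]); BED=12.5
def seat(x,h): return [*(SEAT+x*XC),BED+h]   # h = TCP height over bed
def st(*k):
    s=sensors.read_state(); print({q:np.round(s[q],2) for q in ("t","eef_pos","force","grip_width","grasp_force")+k})
E
python3 - <<'E'
from h import *
print("tips",ctrl.tcp_to_tips)
for f in(0,1):
    print(f,*[None if q is None else np.round(q,2) for q in (ctrl.solve_ik([*B,120],rot(20,f)),ctrl.solve_ik(seat(-35,150),rot(PH,f)))])
qs=[abs(ctrl.solve_ik([*B,120],rot(20,f))[5]) if ctrl.solve_ik([*B,120],rot(20,f)) is not None else 9 for f in (0,1)]
F=int(np.argmin(qs)); open("flip","w").write(str(F))
R=rot(20,F)
ctrl.move_ptp([*B,110],R); st()
ctrl.move_l([*B,28],vel=120); st()
ctrl.gripper_to(30,force=60); st()
ctrl.move_l([*B,120],vel=150); st()
im,d,W=cloud("side"); cv2.imwrite("pics/g.png",im[...,::-1])
im,d,W=cloud("wrist"); cv2.imwrite("pics/w.png",im[...,::-1])
E
```

```text
tips 25.0
0 [-0.3   0.32  1.71 -0.    1.12  0.92] [ 0.15  0.34  1.58 -0.    1.22  1.83]
1 [-0.3   0.32  1.71 -0.    1.12 -2.22] [ 0.15  0.34  1.58 -0.    1.22 -1.31]
{'t': np.float64(2.16), 'eef_pos': array([549.3 , -82.53, 110.41]), 'force': array([ 1.24, -1.23,  0.65]), 'grip_width': np.float64(85.4), 'grasp_force': np.float64(0.0)}
{'t': np.float64(2.99), 'eef_pos': array([549.68, -81.8 ,  28.58]), 'force': array([-0.03,  0.39,  0.37]), 'grip_width': np.float64(85.25), 'grasp_force': np.float64(0.0)}
{'t': np.float64(3.48), 'eef_pos': array([549.78, -81.7 ,  28.85]), 'force': array([-0.12, -0.26,  3.12]), 'grip_width': np.float64(39.61), 'grasp_force': np.float64(61.63)}
{'t': np.float64(4.25), 'eef_pos': array([548.  , -81.21, 118.94]), 'force': array([-0.88,  0.3 , -1.2 ]), 'grip_width': np.float64(39.87), 'grasp_force': np.float64(61.19)}
```

View pics/g.png

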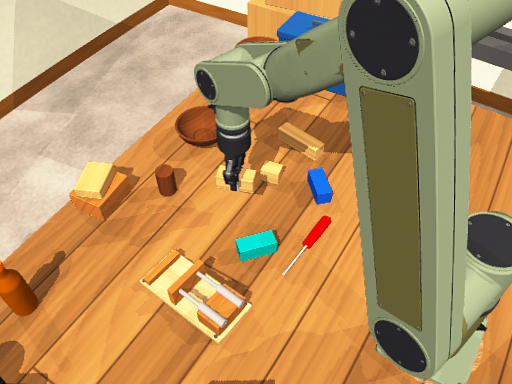

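The side view shows the middle blank held level in the gripper at (237,178), with the other bars undisturbed. Next I move to the clamp, press the jaw back and check the result.

Run:
```python
from h import *
R=rot(PH,int(open("flip").read()))
ctrl.move_ptp(seat(-38,130),R); st()
ctrl.move_l(seat(-38,53),vel=100); st()
print(ctrl.move_l(seat(8,53),vel=50,threshold=25)); st()
for n in("top","side","wrist"):
    im,d,W=cloud(n); np.savez(n+"2",im=im,d=d,W=W); cv2.imwrite(f"pics/{n}2.png",im[...,::-1])
top=np.load("top2.npz")["im"][100:260,70:230]; side=np.load("side2.npz")["im"][200:360,100:290]
cv2.imwrite("pics/c.png",np.hstack([cv2.resize(x,(400,400))for x in(top,side)])[...,::-1])
```

```text
{'t': np.float64(5.35), 'eef_pos': array([573.91, 171.06, 141.69]), 'force': array([-0.04, -0.13, -1.36]), 'grip_width': np.float64(39.34), 'grasp_force': np.float64(61.07)}
{'t': np.float64(6.27), 'eef_pos': array([575.02, 171.85,  66.18]), 'force': array([ 0.64,  0.16, -0.5 ]), 'grip_width': np.float64(39.68), 'grasp_force': np.float64(61.06)}
False
{'t': np.float64(7.33), 'eef_pos': array([528.69, 176.89,  65.73]), 'force': array([ 2.68, -0.43, -0.16]), 'grip_width': np.float64(39.14), 'grasp_force': np.float64(61.01)}
```

View pics/c.png

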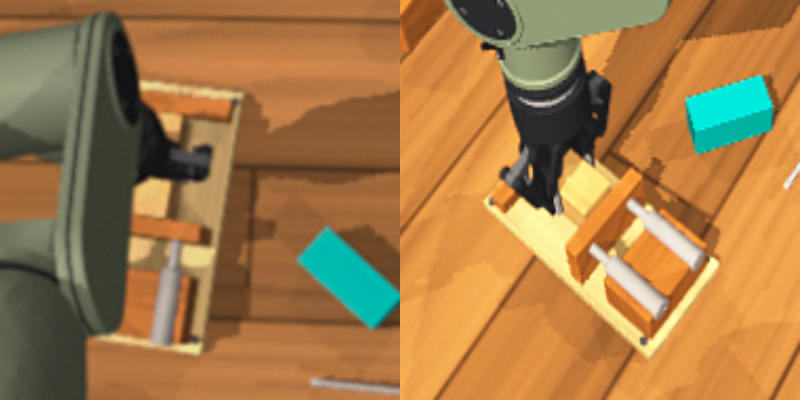

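View pics/wrist2.png

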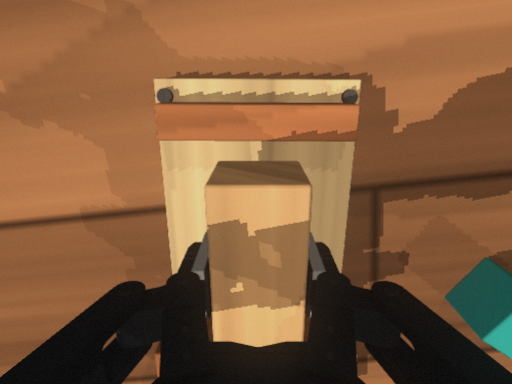

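The crops show the jaw pushed back by the blank. In the wrist view the blank's end (row 162) is clear of the fence's inner edge (row 140). Now I lower it and release.

Run:
```python
from h import *
print(ctrl.move_l(seat(8,26.5),vel=40,threshold=8)); st()
z=sensors.read_state()["eef_pos"][2]-BED
print(ctrl.move_l(seat(1.5,z+.5),vel=20,threshold=6)); st()
ctrl.hold(.2); p=sensors.read_state()["eef_pos"]
ctrl.gripper_to(85); st()
ctrl.move_l([p[0],p[1],200],vel=120); st()
im,d,W=cloud("wrist"); cv2.imwrite("pics/w3.png",im[...,::-1])
ctrl.move_ptp([420,-250,280],rot(PH,int(open("flip").read()))); st()
im,d,W=cloud("top"); cv2.imwrite("pics/t3.png",cv2.resize(im[100:260,70:230],(560,560))[...,::-1])
z=W[...,2]; roi=np.zeros(z.shape,bool); roi[120:250,95:180]=1
for a,b in((24,38),(40,57),(60,75)):
    mm=(roi&(z>a)&(z<b)&(d>0)).astype(np.uint8); N,L,S,C=cv2.connectedComponentsWithStats(mm,connectivity=4)
    for i in range(1,N):
        if S[i,4]>150:
            k=L==i; r=cv2.minAreaRect(W[k][:,:2].astype(np.float32)); v=np.array(r[0])-SEAT
            print(a,b,np.round([v@XC,v@[-XC[1],XC[0]]],1),np.round(r[1]),round(r[2],1),np.median(z[k]).round(1))
```

```text
True
{'t': np.float64(8.08), 'eef_pos': array([529.27, 176.58,  40.87]), 'force': array([ 2.31, -0.66,  0.97]), 'grip_width': np.float64(39.43), 'grasp_force': np.float64(61.21)}
False
{'t': np.float64(8.48), 'eef_pos': array([535.31, 175.86,  41.  ]), 'force': array([ 3.14, -0.94, -1.33]), 'grip_width': np.float64(39.13), 'grasp_force': np.float64(61.21)}
{'t': np.float64(9.19), 'eef_pos': array([534.76, 176.11,  41.32]), 'force': array([-0.67,  0.64, -0.6 ]), 'grip_width': np.float64(85.01), 'grasp_force': np.float64(0.0)}
{'t': np.float64(10.67), 'eef_pos': array([534.3 , 175.79, 198.91]), 'force': array([ 0.01, -0.18, -0.27]), 'grip_width': np.float64(85.23), 'grasp_force': np.float64(0.0)}
{'t': np.float64(12.36), 'eef_pos': array([ 420.32, -249.26,  279.73]), 'force': array([-0.55, -0.79, -0.83]), 'grip_width': np.float64(85.26), 'grasp_force': np.float64(0.0)}
24 38 [-11.4   0.3] [100. 105.] 84.5 31.1
40 57 [-1.5  2.1] [41. 90.] 83.5 53.1
40 57 [127.   -1.9] [42. 66.] 82.3 53.4
40 57 [127.3  39.3] [12. 66.] 81.9 52.9
60 75 [52.9 -0.3] [99. 16.] 83.4 67.0
```

View pics/t3.png

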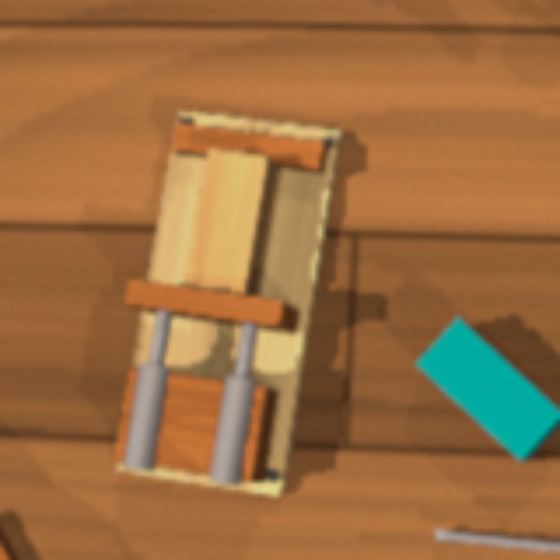

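The crop shows the blank at (235,220) lying flat between the fence at (250,145) and the jaw at (205,300). It is 1.5 mm off the seat along x and 2 mm along y, with its top 41 mm above the bed. The jaw is pressed back about 25 mm.

```bash
python3 -c "
from plant import ctrl
print(ctrl.finish_job())"
```

```text
the job is handed in; nothing more can be done
None
```

The middle-length blank is seated flat in the clamp, held between the fence and the sprung jaw, and I handed the job in shortly after 12 s of the 35 s allowed; the verdict was not shown.

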